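Stand the fallen splash shield back up and slide it to the hotplate

TASK

The orange splash shield in front of the hotplate has fallen on its face. Without gripping or lifting it, push on its white foot to tip it back upright first, and then push it along the bench until the front edge of its foot rests squarely against the hotplate's front, roughly centred on it. Leave the beaker and the bottles, vials, rack and cap around it where they are.

Things in the scene. Friction and masses are not known exactly. Their poses are not given: they have to be found in the camera images.
- shield: loose L-shaped shield, 0.4 to 0.6 kg: orange see-through panel 150 mm tall, 200 wide, 6 thick, joined square along its bottom edge (heel) to a white foot 110 mm deep, 200 wide, 10 thick. Origin: mid heel, outer corner, on the bench when fallen and when upright; y along the heel. Fallen (start): panel flat on the bench along own -x (towards the robot), foot standing up along own +z.
- shield_foot (a point): middle of the foot's upper face (the side over the panel), own (-10, 0, 55) mm. Fallen, it looks to own -x, to the robot: pushing it at about 70 mm height towards own +x (about 3 N) rolls the shield about its heel; past some 50 degrees it falls upright by itself, foot flat and pointing away from the robot, panel up at the heel.
- shield_toe (a point): middle of the foot's free edge, underside: own (0, 0, 110) mm of the shield; 110 mm high when fallen, on the bench when upright. Same axes as the shield; upright, own +z points level from heel to toe, towards the hotplate.
- shield_panel (a point): middle of the panel's outer face: own (-75, 0, 0) mm of the shield; on the bench when fallen, 75 mm high when upright, with own -x up. The outer face is then an upright wall through the heel, facing the robot; pushed there with 2 to 6 N, at up to 100 mm height, the shield slides and does not tip.
- hotplate_front (a point): white hotplate stirrer, fixed, 160 x 160 mm, 95 high. Point: mid lower edge of its front face, at bench height; x points level into the hotplate, away from the robot, y along the front, z up. Stood up where it lies, the shield ends with its toe 40 to 95 mm short of the front, within 40 mm of its middle and 0.2 rad of square. Two dials stick out 7 mm at 45 mm height.
- beaker: empty glass beaker, 70 mm wide, 90 mm high, on the hotplate's top; origin at the centre of its underside. Not to be disturbed.
- pink_vial: pink vial with a white cap, 28 mm wide, 64 mm high, standing to the left of the hotplate's front, seen from the robot; origin under its centre. Not to be disturbed.
- jar: white jar with a blue cap, 56 mm wide, 75 mm high, standing to the right of the hotplate's front, seen from the robot; origin under its centre. Not to be disturbed.
- amber_bottle: brown bottle with a black cap, 64 mm wide, 130 mm high; origin under its centre. Not to be disturbed.
- white_bottle: white bottle with a red cap, 60 mm wide, 120 mm high; origin under its centre. Not to be disturbed.
- loose_cap: white cap lying on the bench, 36 mm wide, 18 mm high; origin under its centre. Not to be disturbed.
- vial_rack: blue rack with small capped vials, 90 x 150 mm, 67 mm high in all; origin under its centre. Not to be disturbed.
Things that resemble listed ones, but are neither listed nor needed, are in the scene too. Of the things that look like the shield, the larger one is meant.

How it is judged (in metres and radians):
On the way, in this order (a step that is already met when the one before it is completed fails the run):
1. the shield stands upright on its foot (height (world z) of shield_panel above 0.07 m and height (world z) of shield_toe below 0.012 m), for 0.2 s.
2. the upright shield's foot is squarely against the hotplate's front (all of step 1 and x of shield_toe in the frame of hotplate_front above -0.012 m and y of shield in the frame of hotplate_front between -0.045 and 0.045 m and angle between the y axis of shield and the y axis of hotplate_front, either way round below 0.1 rad), for 0.2 s.
At the end, for the whole second after the job is handed in: The shield stands upright on its flat foot (mid panel at least 70 mm up, toe under 12 mm), the middle of its toe no more than 12 mm from the hotplate's front, parallel to it within 0.1 rad, centred within 45 mm, and at rest (all of step 2 and linear speed of shield below 0.02 m/s); the robot touches nothing.
It fails at once if the shield is lifted: its heel comes more than 20 mm off the bench (height (world z) of shield above 0.02 m).
It fails at once if the beaker on the hotplate is shifted by more than 20 mm (distance of beaker from where it was at the start of the episode above 0.02 m).
It fails at once if a bystander is shifted by more than 20 mm (distance of any of pink_vial, jar, amber_bottle, white_bottle, loose_cap, vial_rack from where it was at the start of the episode above 0.02 m).
It also fails if it takes over 45 s, if anything falls off the work surface, if the arm or the gripper's body presses on something with over 40 N, if the wrist force passes 120 N, or if a joint passes its speed limit or range.

ROBOT

A 6-joint arm with a two-finger parallel gripper is mounted at the origin on the work surface. World frame = base frame: x ahead of the robot, y to its left, z up, the work surface at z = 0. Lengths are in mm, angles in rad, forces in N, time in s.
With the tool pointing down it reaches from about 275 to 750 mm from the base axis. Payload 10.2 kg.
Tool frame: the origin (TCP) lies midway between the tips of the shut fingers; the grasp point (between the pads) lies grasp_offset behind it (grasp_offset is the distance from the TCP to the grasp point, in mm); x points along the fingers, z is the direction in which the jaws open and shut, and the axes are right-handed (so a half turn about x gives the same grasp; the last joint's range is limited). The gripper opens to 85 mm and grips with 20 to 120 N. Pads are 22 mm wide; open, the fingers measure 114 mm over their backs; the gripper's body (76 mm by 85 mm) begins 54 mm behind the grasp point. The pads swing forward as they close: fully open they stand 13 mm farther back than shut.
Start: joints at [-1.344, 0.313, 1.498, -0, 1.331, -0.223], TCP at [228.251, -472.792, 231.294] pointing down, gripper open.
Joint ranges: [-2.94, 2.94], [-0.97, 2.17], [0.19, 2.56], [-1.23, 4.37], [0.02, 3.11], [-2.88, 2.88]. Speed limits (rad/s): [2.39, 2.39, 3.01, 3.14, 3.14, 3.14].

INTERFACE

Orientations are given as a unit quaternion [w, x, y, z].
In Python, from rig import sense, capture, calibration, finish_job, grasp_offset gives the robot as it stands.
- The arm moves only by the shell command python3 -m jog 'ROWS' [FORCE]. ROWS is JSON, a list of rows, each an object with "linear": the shift along the tool's x, y, z scaled (see below), a list of three; "rotation": the turn, a rotation vector about the tool's x, y, z scaled (see below), a list of three; "grip": the finger opening in mm, from 0 to 85.4. A call has 1 to 20 rows; each row is the pose to reach, as a shift and turn from the pose measured when the call began, along the tool's axes at that moment; what a row does not reach only later rows make up. The controller multiplies each number of a shift by 0.3 m and each number of a turn by 0.5 rad. A row lasts 1/12 s, in which the tool goes at most 41.7 mm and 7.16 degrees, less where a joint would pass 70% of its speed; a pose out of reach is approached as far as the arm can. A call with a number of a shift or a turn outside -1 to 1 is refused whole. A call with a gripper value outside its range is refused whole. The fingers move at their own pace and stop on an object; FORCE is the grip in N (left out, the last holds). Time passes only in rows, so rows that repeat a pose let the fingers close. It gives the time, the measured TCP pose, the force and the opening at its end, in the units of the state.
- sense(): the state, without advancing time (a new reading comes with each control period).
- capture(name): name is "scene" or "top" or "wrist"; returns (picture, depth): 400x640x3 uint8, red, green, blue; 400x640 float32, mm along the optical axis (not along the pixel's ray), 0 where there is no reading.
- calibration(name): a dict with "intrinsics" (3x3 intrinsics, pixels), "world_from_camera" (4x4, takes a point from camera to world coordinates). Camera axes: x right, y up, looking along -z (the intrinsics and any distortion apply to the point x, -y, -z); pixel columns grow to the right and rows downward; lengths in mm; the calibration is good to about 2 mm. The wrist camera is an equidistant fisheye: a pixel r from the principal point sees the ray r / f radians off the axis. A picture is of the moment at which its call begins: read the wrist's pose just before it. calibration takes no time and is no camera call; for the wrist camera it gives the pose at the moment of the call.
- finish_job(): hands the job in, once; it reports no verdict.
The state is a dict: "time_s": time; "joints": joint angles; "dq": joint speeds; "tau": joint torques, N m; "eef_pos": TCP position; "ee_rot": TCP orientation; "force": force on the tool from outside, world axes, zero at the start; "wrist_torque": the same for the moment, N m; "grip_width": opening from 0.0 (shut) to 1.0 (fully open).
Only numpy, scipy, OpenCV 4.12 (cv2) and the standard library are available. Lean on these libraries where they do the work, as an engineer would, in place of code of your own. Each camera call takes 0.05 s, during which the arm holds its last target.

## Working session

There is one attempt and no reset: what is moved stays moved. The work goes in short steps, Python scripts to look and compute and a shell command to move; the robot and the scene stay as the last step left them, time stands still between calls to the robot, and variables do not carry over. Pictures are saved under pics/ and viewed, and the job is handed in when it is done.

```bash
mkdir -p pics; ls
python3 - <<'E'
from rig import sense,capture,calibration,grasp_offset
import cv2,numpy as np
print(grasp_offset)
s=sense();print(s)
for n in ['scene','top']:
    p,d=capture(n);np.savez(f'{n}0.npz',p=p,d=d)
    cv2.imwrite(f'pics/{n}0.png',p[:,:,::-1]);c=calibration(n);print(n,np.round(c['intrinsics'],1).tolist(),np.round(c['world_from_camera'],3).tolist(),[k for k in c])
E
```

```text
pics
18.700000000000003
{'time_s': 0.0, 'joints': array([-1.34440880e+00,  3.13470659e-01,  1.49842545e+00, -1.93765291e-05,
        1.33100412e+00, -2.23385394e-01]), 'dq': array([ 3.61087871e-05,  8.93948772e-04,  4.49262703e-04,  1.10755966e-03,
        2.54226183e-04, -4.18976950e-04]), 'tau': array([-1.86668825e-03, -4.12272441e+01, -2.59743798e+01, -2.71074186e-04,
        4.15659844e-03,  8.41257474e-06]), 'eef_pos': array([ 228.18258213, -472.53677287,  230.72888466]), 'ee_rot': array([ 0.59857621,  0.3762321 ,  0.59924038, -0.37558872]), 'force': array([-0.29221255, -0.37044362, -0.16307427]), 'wrist_torque': array([-0.02271528, -0.00837326, -0.03745027]), 'grip_width': 0.9965137835413939}
scene [[456.3, 0.0, 327.9], [0.0, 456.3, 207.6], [0.0, 0.0, 1.0]] [[0.297, -0.804, 0.515, 1247.271], [0.955, 0.249, -0.163, -217.264], [0.003, 0.54, 0.842, 1230.566], [0.0, 0.0, 0.0, 1.0]] ['intrinsics', 'world_from_camera']
top [[365.5, 0.0, 316.5], [0.0, 365.5, 200.9], [0.0, 0.0, 1.0]] [[0.022, 0.983, -0.183, 393.616], [-1.0, 0.025, 0.014, 4.965], [0.018, 0.183, 0.983, 1106.106], [0.0, 0.0, 0.0, 1.0]] ['intrinsics', 'world_from_camera']
```

View pics/scene0.png

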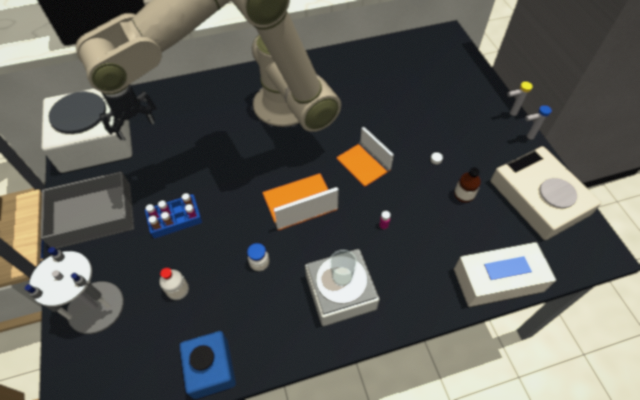

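View pics/top0.png

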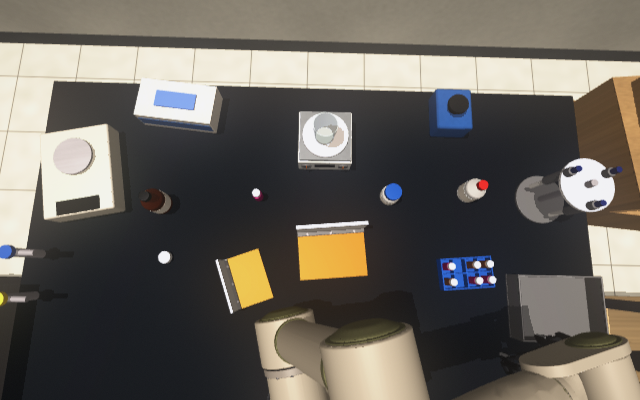

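Two candidates: orange and white at top pixel (332,253), in front of the hotplate, and a smaller turned one at (246,280). The first fits: it is larger, in front of the hotplate, and its panel faces the robot. I'll confirm this in a crop and measure it.

```bash
cat > h.py <<'E'
import numpy as np,cv2
from rig import calibration
def ray(n,uv,c=None):
    c=c or calibration(n);K=c['intrinsics'];T=c['world_from_camera']
    uv=np.atleast_2d(uv).astype(float)
    d=np.c_[(uv[:,0]-K[0,2])/K[0,0],-(uv[:,1]-K[1,2])/K[1,1],-np.ones(len(uv))]
    return T[:3,3],d@T[:3,:3].T
def onz(n,uv,z):
    o,d=ray(n,uv);return o+d*((z-o[2])/d[:,2])[:,None]
def dep(n,uv,depth):
    o,d=ray(n,uv);uv=np.atleast_2d(uv).astype(int);return o+d*depth[uv[:,1],uv[:,0]][:,None]
def cloud(n,depth):
    v,u=np.mgrid[:depth.shape[0],:depth.shape[1]]
    P=dep(n,np.c_[u.ravel(),v.ravel()],depth).reshape(*depth.shape,3);P[depth==0]=np.nan;return P
E
python3 - <<'E'
from h import *
for n in ['top','scene']:
    z=np.load(n+'0.npz');p,d=z['p'],z['d'];P=cloud(n,d)
    hsv=cv2.cvtColor(p,cv2.COLOR_RGB2HSV)
    m=cv2.inRange(hsv,(8,120,90),(28,255,255))
    k,l,st,ce=cv2.connectedComponentsWithStats(m)
    for i in range(1,k):
        if st[i,4]>300:
            c=cv2.findContours((l==i).astype(np.uint8),0,1)[0][0]
            r=cv2.minAreaRect(c);b=cv2.boxPoints(r)
            print(n,st[i],ce[i].round(),'box on z=6',onz(n,b,6)[:,:2].round().tolist(), 'depth z med',np.nanmedian(P[l==i][:,2]).round(1))
    # generic: points above bench by height, cluster
    if n=='top':
        m=((P[...,2]>8)&(P[...,2]<200)&(P[...,0]<900)).astype(np.uint8)
        k,l,st,ce=cv2.connectedComponentsWithStats(m)
        for i in range(1,k):
            if st[i,4]>30:
                q=P[l==i];print('obj',ce[i].round(),np.nanmin(q,0).round(),np.nanmax(q,0).round())
        print('bench z',np.nanmedian(P[100:120,250:290,2]))
a=np.load('top0.npz')['p'][100:320,200:420];b=np.load('scene0.npz')['p'][120:320,240:440]
a=cv2.resize(a,(600,600),interpolation=2);b=cv2.resize(b,(600,600),interpolation=2)
cv2.imwrite('pics/crop0.png',a[:,:,::-1]);cv2.imwrite('pics/crop1.png',b[:,:,::-1])
E
```

```text
top [ 607   77   33  115 1559] [629. 119.] box on z=6 [[1042.0, -966.0], [1045.0, -1074.0], [656.0, -1019.0], [653.0, -917.0]] depth z med -85.3
top [ 297  232   71   49 2988] [332. 256.] box on z=6 [[489.0, 48.0], [508.0, -157.0], [378.0, -166.0], [360.0, 34.0]] depth z med 5.1
top [ 227  248   47   61 1788] [250. 278.] box on z=6 [[421.0, 256.0], [453.0, 161.0], [306.0, 107.0], [276.0, 200.0]] depth z med 3.8
obj [179. 110.] [809. 302.   8.] [900. 541.  89.]
obj [451. 118.] [ 817. -473.    9.] [ 900. -362.  119.]
obj [325. 140.] [ 694. -109.    8.] [860.  50. 188.]
obj [ 81. 173.] [517. 567.   8.] [807. 811.  88.]
obj [542. 198.] [ 550. -774.    8.] [ 698. -624.  200.]
obj [472. 189.] [ 608. -500.    8.] [ 665. -442.  124.]
obj [391. 193.] [ 594. -254.    9.] [ 645. -203.   80.]
obj [155. 200.] [549. 427.   8.] [612. 485. 134.]
obj [257. 194.] [597. 154.   9.] [623. 179.  67.]
obj [331. 228.] [ 492. -152.    8.] [530.  46. 115.]
obj [ 19. 252.] [407. 737.   8.] [440. 815. 139.]
obj [164. 256.] [404. 415.   8.] [437. 451.  23.]
obj [467. 272.] [ 344. -529.    8.] [ 445. -372.   71.]
obj [228. 285.] [275. 202.   8.] [417. 267.  87.]
obj [557. 304.] [ 213. -821.    8.] [ 394. -576.   74.]
obj [ 17. 297.] [285. 738.   8.] [321. 804. 138.]
bench z -0.24565415770530308
scene [ 336  144   52   43 1138] [361. 165.] box on z=6 [[312.0, 105.0], [250.0, 195.0], [418.0, 253.0], [472.0, 165.0]] depth z med 3.0
scene [ 262  173   66   50 1259] [293. 191.] box on z=6 [[378.0, -176.0], [321.0, 33.0], [450.0, 45.0], [500.0, -157.0]] depth z med 4.3
```

View pics/crop0.png

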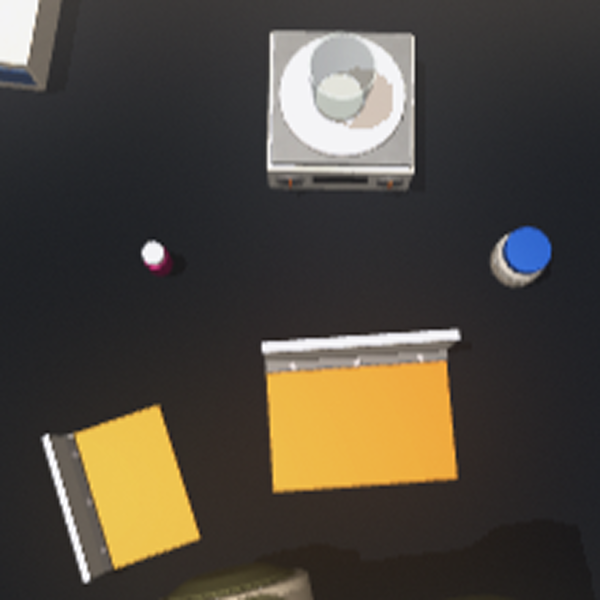

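View pics/crop1.png

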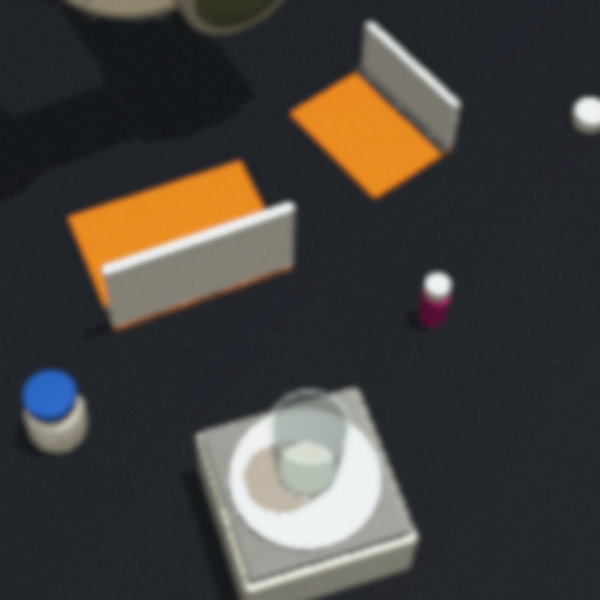

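The crops confirm it. The large shield is at top pixel (332,253), its foot standing on the hotplate side. The small lookalike is at (246,280) and turned about 70°. Next I need the exact shield and hotplate poses.

Run:
```python
from h import *
for n in ['top','scene']:
    P=cloud(n,np.load(n+'0.npz')['d']);X,Y,Z=P[...,0],P[...,1],P[...,2]
    def fit(m,lab):
        q=P[m][:,:2]
        if len(q)<8: print(lab,len(q));return
        r=cv2.minAreaRect(q.astype(np.float32));l=cv2.fitLine(q.astype(np.float32),cv2.DIST_HUBER,0,.01,.01).ravel()
        if l[1]<0: l[:2]*=-1
        print(n,lab,len(q),'ang off y',round(float(np.arctan2(-l[0],l[1])),3),'mean',q.mean(0).round(1),'box',cv2.boxPoints(r).round().tolist())
    S=(X>480)&(X<545)&(Y>-165)&(Y<60)
    fit(S&(Z>103)&(Z<120),'toe edge'); 
    fit(S&(Z>30)&(Z<90),'foot side')
    fit((X>650)&(X<900)&(Y>-130)&(Y<70)&(Z>88)&(Z<100),'hotplate top')
    fit((X>650)&(X<740)&(Y>-130)&(Y<70)&(Z>12)&(Z<85),'hotplate front')
    fit((X>330)&(X<520)&(Y>-175)&(Y<55)&(Z>2.5)&(Z<10),'panel')
```

```text
top toe edge 278 ang off y 0.092 mean [515.7 -52.3] box [[502.0, 45.0], [520.0, -153.0], [530.0, -152.0], [512.0, 46.0]]
top foot side 153 ang off y 0.092 mean [511.1 -52.4] box [[502.0, 46.0], [520.0, -150.0], [520.0, -150.0], [502.0, 46.0]]
top hotplate top 1194 ang off y 0.009 mean [769.2 -30.2] box [[705.0, 42.0], [708.0, -106.0], [857.0, -103.0], [854.0, 45.0]]
top hotplate front 551 ang off y 0.012 mean [706.8 -29.9] box [[693.0, -109.0], [739.0, -110.0], [740.0, 49.0], [694.0, 49.0]]
top panel 2690 ang off y 0.112 mean [433.8 -60.1] box [[330.0, 54.0], [332.0, -176.0], [520.0, -174.0], [517.0, 56.0]]
scene toe edge 242 ang off y 0.089 mean [513.8 -57.4] box [[496.0, 45.0], [515.0, -154.0], [530.0, -153.0], [511.0, 46.0]]
scene foot side 666 ang off y 0.093 mean [516.9 -56.8] box [[503.0, 43.0], [519.0, -154.0], [529.0, -153.0], [514.0, 44.0]]
scene hotplate top 1426 ang off y -0.498 mean [792.9 -37.5] box [[706.0, 42.0], [707.0, -107.0], [854.0, -106.0], [854.0, 43.0]]
scene hotplate front 123 ang off y 0.01 mean [719.4 -69.2] box [[699.0, -112.0], [740.0, -113.0], [741.0, 47.0], [701.0, 47.0]]
scene panel 987 ang off y 0.119 mean [411.4 -66.9] box [[330.0, 50.0], [331.0, -174.0], [520.0, -174.0], [520.0, 51.0]]
```

```bash
cat >> h.py <<'E'
from scipy.spatial.transform import Rotation as R
from rig import sense
def cur():
    s=sense();q=s['ee_rot'];return s,s['eef_pos'],R.from_quat([q[1],q[2],q[3],q[0]])
def target(yaw,tilt,sgn):
    # heading h=(cos yaw,sin yaw): push direction. tool x = down tilted forward; z=jaw along lateral*sgn
    h=np.array([np.cos(yaw),np.sin(yaw),0]);x=np.array([0,0,-1])*np.cos(tilt)+h*np.sin(tilt)
    z=sgn*np.array([-np.sin(yaw),np.cos(yaw),0]);return R.from_matrix(np.c_[x,np.cross(z,x),z])
def plan(pos,yaw,tilt=0):
    s,p,r=cur();best=min((target(yaw,tilt,g) for g in(1,-1)),key=lambda t:(r.inv()*t).magnitude())
    print('t',round(s['time_s'],2),'pos',p.round(1),'F',s['force'].round(1),'j',s['joints'].round(2))
    print('linear',(r.inv().apply(np.array(pos)-p)/300).round(3).tolist(),'rot',((r.inv()*best).as_rotvec()/.5).round(3).tolist())
E
python3 - <<'E'
from h import *
s,p,r=cur();print(r.as_matrix().round(2))
for g in(1,-1): print((r.inv()*target(.092,0,g)).as_rotvec())
plan([455,-59,235],.092)
plan([340,-265,235],.092)
E
```

```text
[[-0.    0.9   0.43]
 [ 0.    0.43 -0.9 ]
 [-1.    0.   -0.  ]]
[-2.78381881e+00  6.20059775e-05 -1.63489587e-03]
[ 3.57773385e-01 -1.16201473e-03 -4.40712223e-05]
t 0.1 pos [ 228.2 -472.6  230.8] F [-1.7 -0.3  0.5] j [-1.34  0.31  1.5  -0.    1.33 -0.22]
linear [-0.013, 1.28, -0.913] rot [0.716, -0.002, -0.0]
t 0.1 pos [ 228.2 -472.6  230.8] F [-1.7 -0.3  0.5] j [-1.34  0.31  1.5  -0.    1.33 -0.22]
linear [-0.013, 0.636, -0.461] rot [0.716, -0.002, -0.0]
```

```bash
python3 -m jog '[{"linear":[-0.01,0.1,-0.07],"rotation":[0.12,0,0],"grip":85},{"linear":[-0.01,0.2,-0.14],"rotation":[0.24,0,0],"grip":85},{"linear":[-0.01,0.3,-0.21],"rotation":[0.36,0,0],"grip":85},{"linear":[-0.01,0.4,-0.29],"rotation":[0.48,0,0],"grip":85},{"linear":[-0.01,0.5,-0.36],"rotation":[0.6,0,0],"grip":85},{"linear":[-0.01,0.6,-0.43],"rotation":[0.716,0,0],"grip":85},{"linear":[-0.01,0.7,-0.5],"rotation":[0.716,0,0],"grip":85},{"linear":[-0.01,0.8,-0.57],"rotation":[0.716,0,0],"grip":85},{"linear":[-0.01,0.9,-0.64],"rotation":[0.716,0,0],"grip":85},{"linear":[-0.01,0.96,-0.69],"rotation":[0.716,0,0],"grip":85},{"linear":[-0.01,0.96,-0.69],"rotation":[0.716,0,0],"grip":85}]'
python3 -c "
from h import *
plan([455,-59,235],.092)"
```

```text
time_s: 1.02
eef_pos: [398.5, -157.6, 234.0]
ee_rot: [0.523, 0.476, 0.524, -0.475]
force: [0.2, -1.0, -0.1]
grip_width: 0.994
t 1.02 pos [ 398.5 -157.6  234. ] F [ 0.2 -1.  -0.1] j [-0.65  0.1   1.76  0.    1.29  0.82]
linear [-0.003, 0.219, -0.309] rot [0.008, -0.004, 0.0]
```

```bash
python3 -m jog '[{"linear":[0,0.07,-0.1],"rotation":[0,0,0],"grip":85},{"linear":[0,0.14,-0.2],"rotation":[0,0,0],"grip":85},{"linear":[0,0.22,-0.309],"rotation":[0,0,0],"grip":85},{"linear":[0.08,0.22,-0.309],"rotation":[0,0,0],"grip":85},{"linear":[0.16,0.22,-0.309],"rotation":[0,0,0],"grip":85},{"linear":[0.16,0.22,-0.309],"rotation":[0,0,0],"grip":85}]'
python3 - <<'E'
from h import *
from rig import capture
plan([476,-57,57],.092)
p,d=capture('wrist');cv2.imwrite('pics/w1.png',p[:,:,::-1])
p,d=capture('scene');cv2.imwrite('pics/s1.png',cv2.resize(p[60:320,160:480],(800,650))[:600,:,::-1])
E
```

```text
time_s: 1.52
eef_pos: [453.5, -58.0, 182.4]
ee_rot: [0.521, 0.475, 0.527, -0.476]
force: [0.7, -0.3, -0.9]
grip_width: 0.994
t 1.52 pos [453.5 -58.  182.4] F [ 0.7 -0.3 -0.9] j [-0.39  0.22  1.76  0.    1.17  1.09]
linear [0.418, 0.078, 0.006] rot [0.01, -0.011, 0.014]
```

View pics/s1.png

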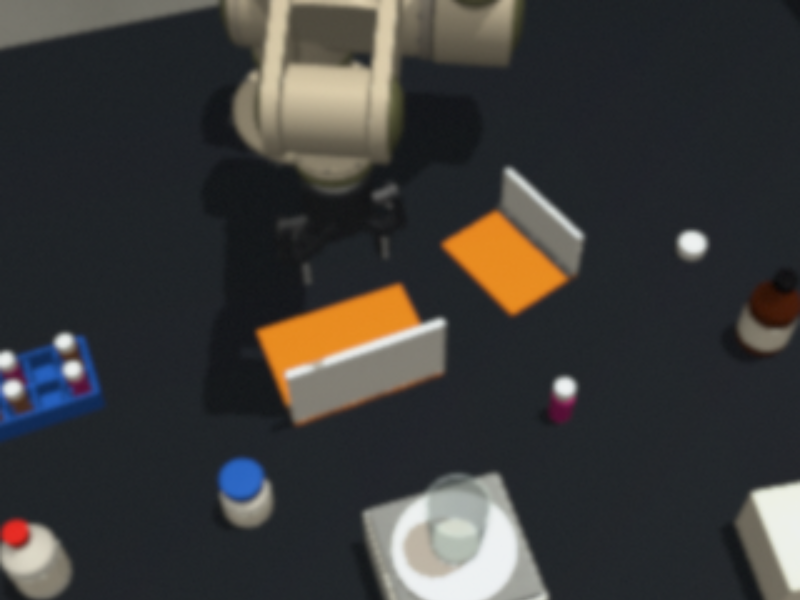

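View pics/w1.png

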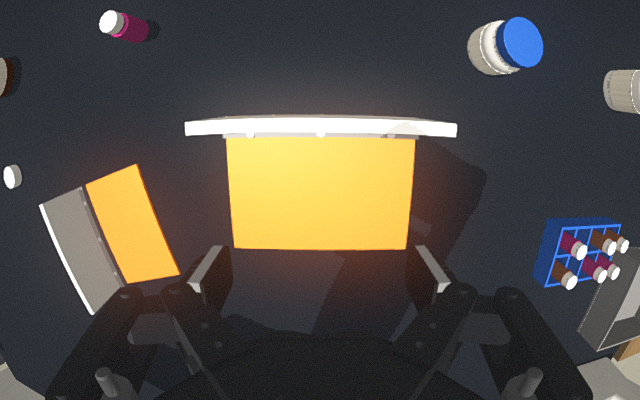

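Shield and gripper are square to each other (foot at wrist rows 118–135, fingers at columns 210 and 435). I'll check how high the wrist camera sits before lowering.

```bash
python3 -c "
from h import *
from rig import calibration
s,p,r=cur();T=calibration('wrist')['world_from_camera'];print((T[:3,3]-p).round(1), T[:3,2].round(2))"
python3 -m jog '[{"linear":[0.1,0,0],"rotation":[0,0,0],"grip":85},{"linear":[0.2,0,0],"rotation":[0,0,0],"grip":85},{"linear":[0.3,0.03,0],"rotation":[0.01,-0.01,0.01],"grip":85},{"linear":[0.418,0.05,0.006],"rotation":[0.01,-0.01,0.014],"grip":85},{"linear":[0.418,0.078,0.006],"rotation":[0.01,-0.01,0.014],"grip":85},{"linear":[0.418,0.078,0.006],"rotation":[0.01,-0.01,0.014],"grip":85}]'
python3 - <<'E'
from h import *
h=np.array([np.cos(.092),np.sin(.092),0]);H=np.array([521,-53,0])
plan(H+h*-45+[0,0,57],.092)
for s,z in [(-21,57),(-5,57),(15,50),(30,45),(45,38),(65,35)]: plan(H+h*s+[0,0,z],.092)
E
```

```text
[ 70.7   5.3 143.6] [0.28 0.02 0.96]
time_s: 2.12
eef_pos: [479.9, -59.3, 61.9]
ee_rot: [0.524, 0.478, 0.52, -0.476]
force: [0.6, -0.1, 0.6]
grip_width: 0.99
t 2.12 pos [479.9 -59.3  61.9] F [ 0.6 -0.1  0.6] j [-0.37  0.43  1.82  0.    0.88  1.11]
linear [0.016, -0.012, -0.008] rot [-0.005, 0.005, -0.012]
t 2.12 pos [479.9 -59.3  61.9] F [ 0.6 -0.1  0.6] j [-0.37  0.43  1.82  0.    0.88  1.11]
linear [0.017, 0.068, -0.008] rot [-0.005, 0.005, -0.012]
t 2.12 pos [479.9 -59.3  61.9] F [ 0.6 -0.1  0.6] j [-0.37  0.43  1.82  0.    0.88  1.11]
linear [0.017, 0.122, -0.009] rot [-0.005, 0.005, -0.012]
t 2.12 pos [479.9 -59.3  61.9] F [ 0.6 -0.1  0.6] j [-0.37  0.43  1.82  0.    0.88  1.11]
linear [0.041, 0.188, -0.009] rot [-0.005, 0.005, -0.012]
t 2.12 pos [479.9 -59.3  61.9] F [ 0.6 -0.1  0.6] j [-0.37  0.43  1.82  0.    0.88  1.11]
linear [0.058, 0.238, -0.009] rot [-0.005, 0.005, -0.012]
t 2.12 pos [479.9 -59.3  61.9] F [ 0.6 -0.1  0.6] j [-0.37  0.43  1.82  0.    0.88  1.11]
linear [0.082, 0.288, -0.009] rot [-0.005, 0.005, -0.012]
t 2.12 pos [479.9 -59.3  61.9] F [ 0.6 -0.1  0.6] j [-0.37  0.43  1.82  0.    0.88  1.11]
linear [0.092, 0.355, -0.009] rot [-0.005, 0.005, -0.012]
```

```bash
python3 -m jog '[{"linear":[0.017,0.02,-0.008],"rotation":[0,0,-0.01],"grip":85},{"linear":[0.017,0.04,-0.008],"rotation":[0,0,-0.01],"grip":85},{"linear":[0.017,0.05,-0.008],"rotation":[0,0,-0.01],"grip":85},{"linear":[0.017,0.06,-0.008],"rotation":[0,0,-0.01],"grip":85},{"linear":[0.017,0.07,-0.008],"rotation":[0,0,-0.01],"grip":85},{"linear":[0.017,0.08,-0.008],"rotation":[0,0,-0.01],"grip":85},{"linear":[0.017,0.09,-0.008],"rotation":[0,0,-0.01],"grip":85},{"linear":[0.017,0.1,-0.008],"rotation":[0,0,-0.01],"grip":85},{"linear":[0.017,0.11,-0.008],"rotation":[0,0,-0.01],"grip":85},{"linear":[0.017,0.12,-0.008],"rotation":[0,0,-0.01],"grip":85},{"linear":[0.02,0.13,-0.008],"rotation":[0,0,-0.01],"grip":85},{"linear":[0.025,0.14,-0.008],"rotation":[0,0,-0.01],"grip":85},{"linear":[0.025,0.14,-0.008],"rotation":[0,0,-0.01],"grip":85}]'
python3 - <<'E'
from h import *
from rig import capture
p,d=capture('scene');cv2.imwrite('pics/s2.png',cv2.resize(p[100:300,200:460],(780,600))[:,:,::-1])
P=cloud('scene',d);m=(p.min(2)>100)&(P[...,0]>480)&(P[...,0]<680)&(P[...,1]>-170)&(P[...,1]<60)&(P[...,2]>5)
q=P[m];
for z in range(0,120,15):
    k=(q[:,2]>z)&(q[:,2]<=z+15)
    if k.sum()>3: print(z,k.sum(),q[k].mean(0).round(1))
h=np.array([np.cos(.092),np.sin(.092),0]);H=np.array([521,-53,0])
for s,z in [(15,50),(30,45),(45,38),(65,35)]: plan(H+h*s+[0,0,z],.092)
E
```

```text
time_s: 3.2
eef_pos: [522.0, -53.1, 54.5]
ee_rot: [0.523, 0.477, 0.521, -0.477]
force: [-0.8, -0.1, 1.5]
grip_width: 0.999
0 9 [489.4 -61.6  13.1]
15 18 [489.1 -44.5  17.1]
60 28 [540.3 -37.2  70.1]
75 72 [546.5 -57.9  82.4]
90 219 [550.  -51.4 100.7]
105 61 [549.5 -53.8 106.5]
t 3.25 pos [521.7 -53.1  54.5] F [-2.  -1.2  1.5] j [-0.32  0.52  1.7  -0.    0.92  1.16]
linear [0.015, 0.048, -0.001] rot [-0.005, 0.005, -0.002]
t 3.25 pos [521.7 -53.1  54.5] F [-2.  -1.2  1.5] j [-0.32  0.52  1.7  -0.    0.92  1.16]
linear [0.032, 0.098, -0.001] rot [-0.005, 0.005, -0.002]
t 3.25 pos [521.7 -53.1  54.5] F [-2.  -1.2  1.5] j [-0.32  0.52  1.7  -0.    0.92  1.16]
linear [0.055, 0.148, -0.001] rot [-0.005, 0.005, -0.002]
t 3.25 pos [521.7 -53.1  54.5] F [-2.  -1.2  1.5] j [-0.32  0.52  1.7  -0.    0.92  1.16]
linear [0.065, 0.214, -0.001] rot [-0.005, 0.005, -0.002]
```

View pics/s2.png

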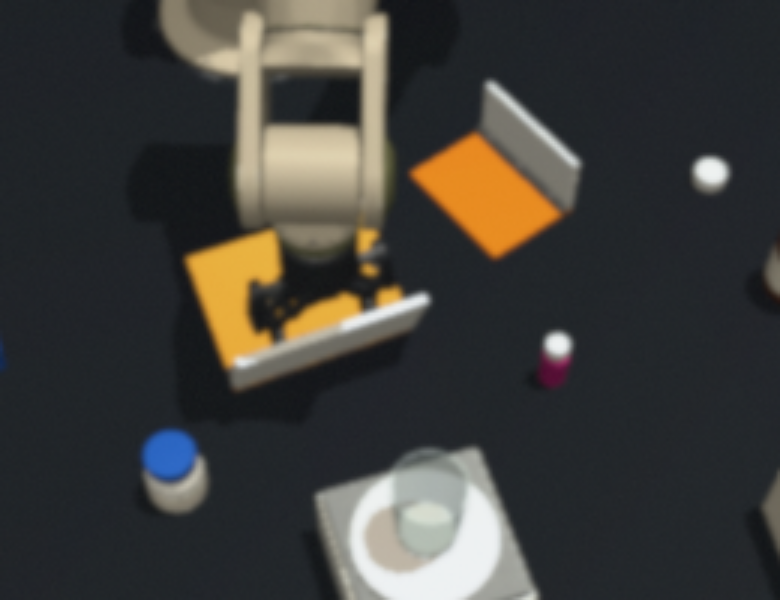

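It is rolling about its heel as planned: the foot edge at crop (235–430, 300–370) has moved forward about 30 mm, roughly 20° of tilt, with light force. Continuing.

```bash
python3 -m jog '[{"linear":[0.005,0.015,-0.001],"rotation":[0,0,0],"grip":85},{"linear":[0.01,0.03,-0.001],"rotation":[0,0,0],"grip":85},{"linear":[0.015,0.045,-0.001],"rotation":[0,0,0],"grip":85},{"linear":[0.02,0.06,-0.001],"rotation":[0,0,0],"grip":85},{"linear":[0.025,0.075,-0.001],"rotation":[0,0,0],"grip":85},{"linear":[0.03,0.09,-0.001],"rotation":[0,0,0],"grip":85},{"linear":[0.035,0.105,-0.001],"rotation":[0,0,0],"grip":85},{"linear":[0.04,0.12,-0.001],"rotation":[0,0,0],"grip":85},{"linear":[0.045,0.135,-0.001],"rotation":[0,0,0],"grip":85},{"linear":[0.05,0.15,-0.001],"rotation":[0,0,0],"grip":85},{"linear":[0.05,0.165,-0.001],"rotation":[0,0,0],"grip":85},{"linear":[0.05,0.18,-0.001],"rotation":[0,0,0],"grip":85},{"linear":[0.05,0.195,-0.001],"rotation":[0,0,0],"grip":85},{"linear":[0.05,0.21,-0.001],"rotation":[0,0,0],"grip":85},{"linear":[0.05,0.21,-0.001],"rotation":[0,0,0],"grip":85}]'
python3 - <<'E'
from h import *
from rig import capture
p,d=capture('scene');cv2.imwrite('pics/s3.png',cv2.resize(p[100:300,200:460],(780,600))[:,:,::-1])
plan([584,-47,230],.092)
E
```

```text
time_s: 4.5
eef_pos: [585.3, -47.2, 39.7]
ee_rot: [0.523, 0.477, 0.521, -0.477]
force: [-1.4, -0.6, -0.1]
grip_width: 0.992
t 4.55 pos [584.8 -47.2  39.6] F [-0.5 -0.8 -0.1] j [-0.28  0.65  1.51 -0.    0.97  1.2 ]
linear [-0.635, -0.002, 0.001] rot [-0.004, 0.005, -0.003]
```

View pics/s3.png

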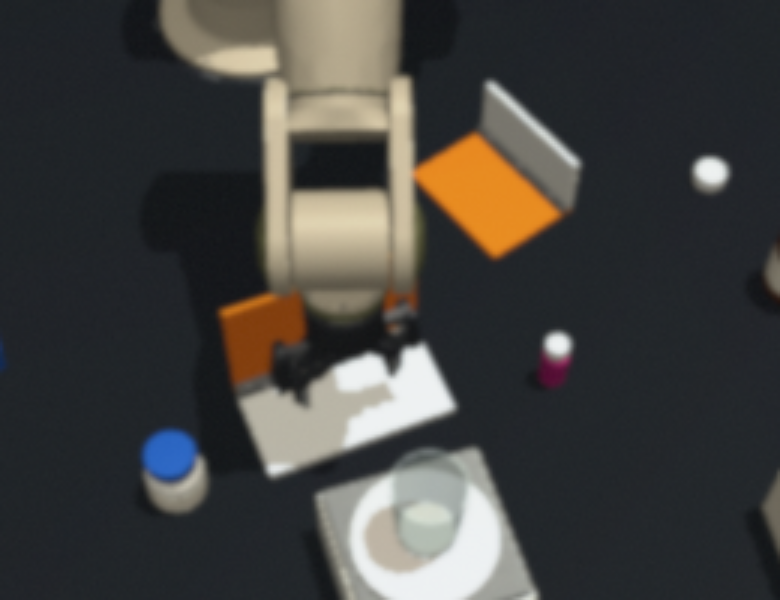

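It is upright: the foot lies flat at crop (240–455, 340–475) and the panel stands at (220–300, 290–380). Lifting straight up, out of the corner.

```bash
python3 -m jog '[{"linear":[-0.1,0,0],"rotation":[0,0,0],"grip":85},{"linear":[-0.22,0,0],"rotation":[0,0,0],"grip":85},{"linear":[-0.34,0,0],"rotation":[0,0,0],"grip":85},{"linear":[-0.46,0,0],"rotation":[0,0,0],"grip":85},{"linear":[-0.58,0,0],"rotation":[0,0,0],"grip":85},{"linear":[-0.64,0,0],"rotation":[0,0,0],"grip":85},{"linear":[-0.64,-0.1,0],"rotation":[0,0,0],"grip":85},{"linear":[-0.64,-0.22,0],"rotation":[0,0,0],"grip":85},{"linear":[-0.64,-0.34,0],"rotation":[0,0,0],"grip":85},{"linear":[-0.64,-0.46,0],"rotation":[0,0,0],"grip":85},{"linear":[-0.64,-0.58,0],"rotation":[0,0,0],"grip":85},{"linear":[-0.64,-0.6,0],"rotation":[0,0,0],"grip":85},{"linear":[-0.64,-0.6,0],"rotation":[0,0,0],"grip":85}]'
python3 - <<'E'
from h import *
from rig import capture
for n in ['scene','top']:
    p,d=capture(n);np.savez(n+'1.npz',p=p,d=d);cv2.imwrite(f'pics/{n}4.png',cv2.resize(p[90:310,190:470],(764,600))[:,:,::-1])
    P=cloud(n,d);X,Y,Z=[P[...,i] for i in range(3)];hsv=cv2.cvtColor(p,cv2.COLOR_RGB2HSV)
    m=(X>480)&(X<685)&(Y>-175)&(Y<60)&(Z>6)&(Z<18)&(hsv[...,1]<70)
    b=cv2.boxPoints(cv2.minAreaRect(P[m][:,:2].astype(np.float32)));print(n,m.sum(),'foot',b.round(1).tolist(),'z',P[m][:,2].mean())
    m=(X>450)&(X<600)&(Y>-175)&(Y<60)&(Z>30)&(Z<155)&(hsv[...,1]>120)
    q=P[m];l=cv2.fitLine(q[:,:2].astype(np.float32),cv2.DIST_HUBER,0,.01,.01).ravel();print('panel',m.sum(),l.round(3),q[:,2].max(), q[:,1].min(),q[:,1].max())
plan([440,-60,180],.05,.7)
E
```

```text
time_s: 5.63
eef_pos: [404.0, -62.9, 231.9]
ee_rot: [0.523, 0.477, 0.52, -0.477]
force: [0.3, -0.1, 0.7]
grip_width: 0.997
scene 1608 foot [[505.5, 42.400001525878906], [538.4000244140625, -174.8000030517578], [668.2999877929688, -155.1999969482422], [635.4000244140625, 62.099998474121094]] z 9.795900115654069
panel 1522 [ 9.20000e-02 -9.96000e-01  5.22466e+02 -5.51820e+01] 153.9973156390895 -153.37254950896025 46.829719400331214
top 1719 foot [[502.3999938964844, 49.0], [516.2000122070312, -165.10000610351562], [640.7000122070312, -157.10000610351562], [626.9000244140625, 57.0]] z 9.625260191926596
panel 432 [ 9.10000e-02 -9.96000e-01  5.18379e+02 -2.38070e+01] 153.0983656157888 -151.24392880812604 47.15399113054045
t 5.73 pos [405.9 -63.1 231.7] F [ 1.1  0.7 -0.4] j [-0.44  0.05  1.81 -0.    1.27  1.04]
linear [0.173, 0.114, -0.001] rot [0.078, -0.022, 1.395]
```

View pics/top4.png

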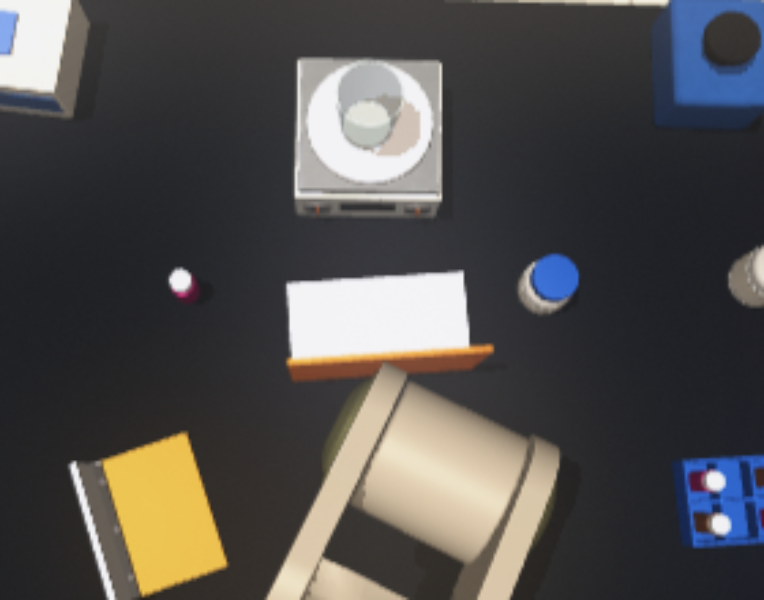

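The shield stands upright at the same spot: heel centre about (520,−53), yaw 0.092, panel top about 153 mm. Nothing else has moved. Next I tilt the tool forward and come down behind the panel.

```bash
python3 - <<'E'
from h import *
plan([455,-45,50],.01,.7)
E
python3 -m jog '[{"linear":[0,0,0],"rotation":[0.03,0,0.2],"grip":85},{"linear":[0,0,0],"rotation":[0.06,0,0.4],"grip":85},{"linear":[0,0,0],"rotation":[0.09,-0.02,0.6],"grip":85},{"linear":[0,0,0],"rotation":[0.12,-0.03,0.8],"grip":85},{"linear":[0,0,0],"rotation":[0.15,-0.05,1.0],"grip":85},{"linear":[0,0,0],"rotation":[0.15,-0.05,1.0],"grip":85}]'
python3 - <<'E'
from h import *
plan([455,-45,50],.01,.7)
E
```

```text
t 5.73 pos [405.9 -63.1 231.7] F [ 1.1  0.7 -0.4] j [-0.44  0.05  1.81 -0.    1.27  1.04]
linear [0.606, 0.167, -0.047] rot [0.154, -0.05, 1.394]
time_s: 6.23
eef_pos: [405.1, -62.7, 230.7]
ee_rot: [0.613, 0.605, 0.361, -0.357]
force: [0.3, 1.0, 0.4]
grip_width: 0.995
t 6.23 pos [405.1 -62.7 230.7] F [0.3 1.  0.4] j [-0.63 -0.22  2.15  0.4   0.83  0.71]
linear [0.608, -0.145, -0.061] rot [0.008, 0.011, 0.39]
```

```bash
python3 -m jog '[{"linear":[0.06,-0.02,0],"rotation":[0,0,0.2],"grip":85},{"linear":[0.14,-0.035,-0.01],"rotation":[0,0,0.39],"grip":85},{"linear":[0.24,-0.06,-0.02],"rotation":[0.01,0.01,0.39],"grip":85},{"linear":[0.34,-0.08,-0.03],"rotation":[0.01,0.01,0.39],"grip":85},{"linear":[0.44,-0.1,-0.04],"rotation":[0.01,0.01,0.39],"grip":85},{"linear":[0.54,-0.13,-0.05],"rotation":[0.01,0.01,0.39],"grip":85},{"linear":[0.608,-0.145,-0.061],"rotation":[0.01,0.01,0.39],"grip":85},{"linear":[0.608,-0.145,-0.061],"rotation":[0.01,0.01,0.39],"grip":85}]'
python3 - <<'E'
from h import *
from rig import capture
plan([500,-45,50],.01,.7);plan([585,-45,50],.01,.7)
p,d=capture('wrist');cv2.imwrite('pics/w5.png',p[:,:,::-1])
E
```

```text
time_s: 6.9
eef_pos: [456.3, -45.2, 66.5]
ee_rot: [0.643, 0.643, 0.302, -0.288]
force: [1.1, -0.1, -0.9]
grip_width: 0.994
t 6.9 pos [456.3 -45.2  66.5] F [ 1.1 -0.1 -0.9] j [-0.58  0.25  2.38  1.83  0.39 -0.75]
linear [0.137, 0.074, 0.002] rot [0.001, -0.021, -0.021]
t 6.9 pos [456.3 -45.2  66.5] F [ 1.1 -0.1 -0.9] j [-0.58  0.25  2.38  1.83  0.39 -0.75]
linear [0.321, 0.289, 0.007] rot [0.001, -0.021, -0.021]
```

View pics/w5.png

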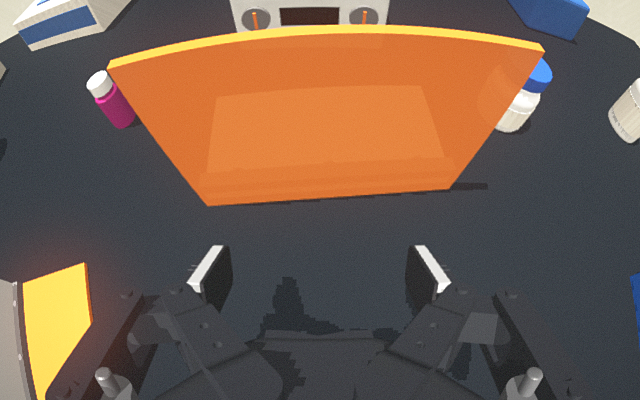

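```bash
python3 -m jog '[{"linear":[0.04,0.02,0],"rotation":[0,-0.02,-0.02],"grip":85},{"linear":[0.08,0.04,0],"rotation":[0,-0.02,-0.02],"grip":85},{"linear":[0.12,0.06,0.002],"rotation":[0,-0.02,-0.02],"grip":85},{"linear":[0.137,0.074,0.002],"rotation":[0,-0.02,-0.02],"grip":85},{"linear":[0.137,0.074,0.002],"rotation":[0,-0.02,-0.02],"grip":85},{"linear":[0.137,0.074,0.002],"rotation":[0,-0.02,-0.02],"grip":85}]'
python3 - <<'E'
from h import *
plan([510,-45,52],.01,.7);plan([540,-45,52],.01,.7);plan([570,-45,52],.01,.7)
E
```

```text
time_s: 7.45
eef_pos: [499.7, -44.3, 47.3]
ee_rot: [0.642, 0.64, 0.303, -0.295]
force: [0.3, -0.3, -1.2]
grip_width: 0.999
t 7.45 pos [499.7 -44.3  47.3] F [ 0.3 -0.3 -1.2] j [-0.49  0.37  2.26  1.95  0.34 -0.8 ]
linear [0.01, 0.036, 0.003] rot [0.0, -0.004, 0.004]
t 7.45 pos [499.7 -44.3  47.3] F [ 0.3 -0.3 -1.2] j [-0.49  0.37  2.26  1.95  0.34 -0.8 ]
linear [0.074, 0.113, 0.004] rot [0.0, -0.004, 0.004]
t 7.45 pos [499.7 -44.3  47.3] F [ 0.3 -0.3 -1.2] j [-0.49  0.37  2.26  1.95  0.34 -0.8 ]
linear [0.139, 0.189, 0.005] rot [0.0, -0.004, 0.004]
```

Pushing about 50 mm, slowly (5 mm per row).

```bash
python3 -m jog '[{"linear":[0.005,0.018,0.002],"rotation":[0,0,0],"grip":85},{"linear":[0.01,0.036,0.003],"rotation":[0,0,0],"grip":85},{"linear":[0.021,0.049,0.003],"rotation":[0,0,0],"grip":85},{"linear":[0.032,0.062,0.003],"rotation":[0,0,0],"grip":85},{"linear":[0.042,0.075,0.003],"rotation":[0,0,0],"grip":85},{"linear":[0.053,0.088,0.003],"rotation":[0,0,0],"grip":85},{"linear":[0.064,0.1,0.004],"rotation":[0,0,0],"grip":85},{"linear":[0.074,0.113,0.004],"rotation":[0,0,0],"grip":85},{"linear":[0.085,0.126,0.004],"rotation":[0,0,0],"grip":85},{"linear":[0.096,0.138,0.004],"rotation":[0,0,0],"grip":85},{"linear":[0.107,0.151,0.005],"rotation":[0,0,0],"grip":85},{"linear":[0.107,0.151,0.005],"rotation":[0,0,0],"grip":85}]'
cat > m.py <<'E'
from h import *
from rig import capture
import sys
for n in ['scene','top']:
    p,d=capture(n);cv2.imwrite(f'pics/{n}{sys.argv[1]}.png',cv2.resize(p[90:310,190:470],(764,600))[:,:,::-1])
    P=cloud(n,d);X,Y,Z=[P[...,i] for i in range(3)];hsv=cv2.cvtColor(p,cv2.COLOR_RGB2HSV)
    m=(X>500)&(X<692)&(Y>-175)&(Y<80)&(Z>6)&(Z<13)&(hsv[...,1]<70)
    b=cv2.boxPoints(cv2.minAreaRect(P[m][:,:2].astype(np.float32)));print(n,m.sum(),'foot',b.round(0).tolist())
    m=(X>450)&(X<640)&(Y>-175)&(Y<80)&(Z>30)&(Z<158)&(hsv[...,1]>150)&(hsv[...,0]<28)
    q=P[m];l=cv2.fitLine(q[:,:2].astype(np.float32),cv2.DIST_HUBER,0,.01,.01).ravel();print('panel',m.sum(),'yaw',round(float(-l[0]/l[1]),3),'x at y=-50',l[2]+(-50-l[3])*l[0]/l[1],'zmax',q[:,2].max(),'y', np.percentile(q[:,1],[.5,99.5]))
E
python3 m.py 6; python3 -c "
from h import *
for x in (570,580,590): plan([x,-45,52],.01,.7)"
```

```text
time_s: 8.45
eef_pos: [555.8, -45.2, 52.0]
ee_rot: [0.642, 0.64, 0.303, -0.295]
force: [0.8, -0.2, 0.3]
grip_width: 0.996
scene 1445 foot [[567.0, 46.0], [571.0, -154.0], [667.0, -152.0], [664.0, 48.0]]
panel 1561 yaw 0.012 x at y=-50 558.8819 zmax 154.57928779693816 y [-153.23576643   44.91884347]
top 1505 foot [[551.0, 48.0], [552.0, -159.0], [668.0, -159.0], [667.0, 48.0]]
panel 554 yaw 0.012 x at y=-50 557.4734 zmax 152.77256185783426 y [-150.74977998   46.06527368]
t 8.55 pos [555.3 -45.2  51.9] F [ 0.6 -0.4  0.3] j [-0.42  0.44  2.11  1.77  0.28 -0.55]
linear [0.031, 0.038, 0.0] rot [0.0, -0.004, 0.003]
t 8.55 pos [555.3 -45.2  51.9] F [ 0.6 -0.4  0.3] j [-0.42  0.44  2.11  1.77  0.28 -0.55]
linear [0.053, 0.063, 0.0] rot [0.0, -0.004, 0.003]
t 8.55 pos [555.3 -45.2  51.9] F [ 0.6 -0.4  0.3] j [-0.42  0.44  2.11  1.77  0.28 -0.55]
linear [0.074, 0.089, 0.001] rot [0.0, -0.004, 0.003]
```

View pics/top6.png

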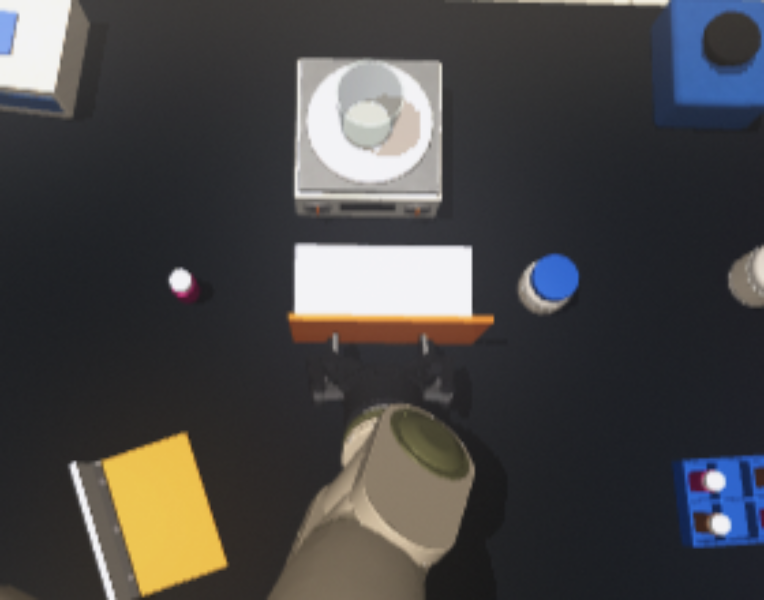

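The shield is now square (yaw 0.012). Its toe is at about x 667, leaving about 33 mm. I'll push 27 mm first, then creep to contact.

```bash
python3 -m jog '[{"linear":[0.01,0.013,0],"rotation":[0,0,0],"grip":85},{"linear":[0.02,0.025,0],"rotation":[0,0,0],"grip":85},{"linear":[0.031,0.038,0],"rotation":[0,0,0],"grip":85},{"linear":[0.042,0.051,0],"rotation":[0,0,0],"grip":85},{"linear":[0.05,0.06,0],"rotation":[0,0,0],"grip":85},{"linear":[0.057,0.069,0],"rotation":[0,0,0],"grip":85},{"linear":[0.057,0.069,0],"rotation":[0,0,0],"grip":85}]'
python3 m.py 7; python3 -c "
from h import *
for x in (585,588,592,596): plan([x,-45,52],.01,.7)"
```

```text
time_s: 9.13
eef_pos: [582.8, -44.9, 52.2]
ee_rot: [0.642, 0.64, 0.303, -0.295]
force: [-0.5, 0.0, -0.3]
grip_width: 0.996
scene 1185 foot [[587.0, 47.0], [588.0, -153.0], [692.0, -153.0], [692.0, 47.0]]
panel 1543 yaw 0.011 x at y=-50 585.72003 zmax 154.86197472756294 y [-153.06335792   45.27656736]
top 1385 foot [[618.0, 56.0], [620.0, -151.0], [694.0, -150.0], [692.0, 57.0]]
panel 603 yaw 0.012 x at y=-50 584.37933 zmax 153.6649862603789 y [-150.25143424   46.46171567]
t 9.23 pos [582.5 -44.8  52.4] F [ 0.2  0.2 -0.2] j [-0.39  0.48  2.03  1.67  0.26 -0.41]
linear [0.006, 0.006, 0.001] rot [0.001, -0.005, 0.002]
t 9.23 pos [582.5 -44.8  52.4] F [ 0.2  0.2 -0.2] j [-0.39  0.48  2.03  1.67  0.26 -0.41]
linear [0.013, 0.013, 0.001] rot [0.001, -0.005, 0.002]
t 9.23 pos [582.5 -44.8  52.4] F [ 0.2  0.2 -0.2] j [-0.39  0.48  2.03  1.67  0.26 -0.41]
linear [0.021, 0.023, 0.001] rot [0.001, -0.005, 0.002]
t 9.23 pos [582.5 -44.8  52.4] F [ 0.2  0.2 -0.2] j [-0.39  0.48  2.03  1.67  0.26 -0.41]
linear [0.03, 0.034, 0.001] rot [0.001, -0.005, 0.002]
```

View pics/top7.png

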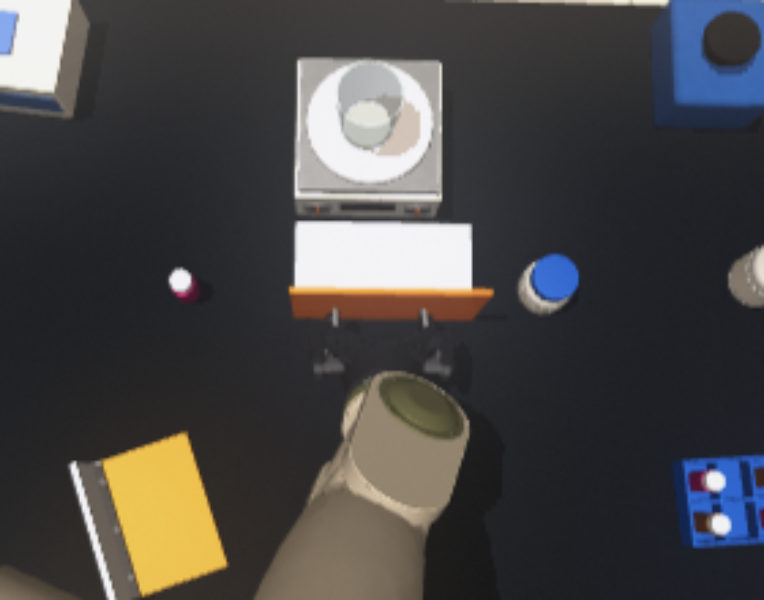

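Toe at about 694, leaving a 6–7 mm gap. Creeping until the force rises.

```bash
python3 -m jog '[{"linear":[0.005,0.005,0],"rotation":[0,0,0],"grip":85},{"linear":[0.009,0.009,0],"rotation":[0,0,0],"grip":85},{"linear":[0.013,0.013,0],"rotation":[0,0,0],"grip":85},{"linear":[0.016,0.017,0],"rotation":[0,0,0],"grip":85},{"linear":[0.016,0.017,0],"rotation":[0,0,0],"grip":85}]'; python3 -c "
from h import *
plan([592,-45,52],.01,.7)"
```

```text
time_s: 9.65
eef_pos: [589.7, -44.8, 52.2]
ee_rot: [0.642, 0.64, 0.302, -0.294]
force: [-2.7, -0.2, 3.4]
grip_width: 0.996
t 9.65 pos [589.7 -44.8  52.2] F [-2.7 -0.2  3.4] j [-0.39  0.49  2.01  1.64  0.25 -0.38]
linear [0.005, 0.006, 0.001] rot [0.001, -0.004, 0.001]
```

```bash
python3 -m jog '[{"linear":[0.003,0.003,0],"rotation":[0,0,0],"grip":85},{"linear":[0.006,0.007,0],"rotation":[0,0,0],"grip":85},{"linear":[0.006,0.007,0],"rotation":[0,0,0],"grip":85}]'; python3 m.py 8; python3 -c "
from h import *
plan([470,-46,60],.01,.7)
plan([450,-46,200],.01,.7)"
```

```text
time_s: 9.9
eef_pos: [591.7, -44.7, 52.0]
ee_rot: [0.642, 0.64, 0.303, -0.295]
force: [-13.2, 0.4, 7.8]
grip_width: 0.991
scene 1088 foot [[598.0, 57.0], [599.0, -158.0], [692.0, -157.0], [691.0, 57.0]]
panel 1538 yaw 0.009 x at y=-50 594.21 zmax 153.70477914070761 y [-152.82174489   45.30929194]
top 1186 foot [[627.0, 48.0], [630.0, -151.0], [694.0, -150.0], [692.0, 49.0]]
panel 628 yaw 0.011 x at y=-50 592.80334 zmax 152.9822746160869 y [-150.56013336   46.63967837]
t 10.0 pos [591.7 -44.7  52. ] F [-12.7   0.4   7.9] j [-0.38  0.49  2.01  1.63  0.25 -0.37]
linear [-0.281, -0.294, -0.0] rot [0.001, -0.004, 0.003]
t 10.0 pos [591.7 -44.7  52. ] F [-12.7   0.4   7.9] j [-0.38  0.49  2.01  1.63  0.25 -0.37]
linear [-0.682, -0.045, -0.002] rot [0.001, -0.004, 0.003]
```

View pics/scene8.png

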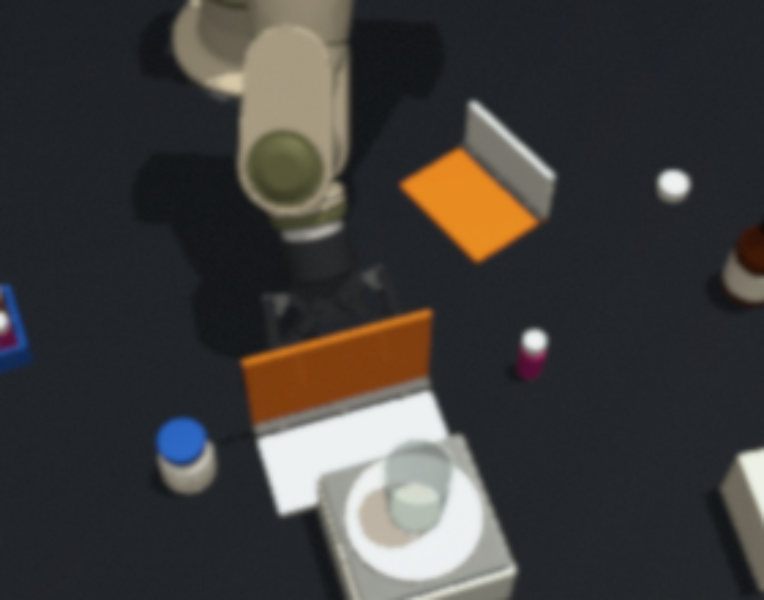

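Contact: force is up to 13 N, with the foot's edge against the hotplate front. The angle is square. Backing the tool straight off.

```bash
python3 -m jog '[{"linear":[-0.01,-0.012,0],"rotation":[0,0,0],"grip":85},{"linear":[-0.03,-0.034,0],"rotation":[0,0,0],"grip":85},{"linear":[-0.06,-0.065,0],"rotation":[0,0,0],"grip":85},{"linear":[-0.11,-0.12,0],"rotation":[0,0,0],"grip":85},{"linear":[-0.17,-0.18,0],"rotation":[0,0,0],"grip":85},{"linear":[-0.23,-0.24,0],"rotation":[0,0,0],"grip":85},{"linear":[-0.28,-0.294,0],"rotation":[0,0,0],"grip":85},{"linear":[-0.28,-0.294,0],"rotation":[0,0,0],"grip":85},{"linear":[-0.28,-0.294,0],"rotation":[0,0,0],"grip":85}]'; python3 m.py 9
python3 - <<'E'
from h import *
from rig import capture
plan([470,-46,60],.01,.7)
p,d=capture('top');P=cloud('top',d);Q=cloud('top',np.load('top0.npz')['d'])
# bystander check
for nm,b in dict(pink=(590,630,145,190),jar=(585,655,-265,-190),amber=(540,620,420,495),white=(600,672,-510,-435),cap=(398,443,408,458),rack=(338,450,-535,-365),beaker=(700,870,-110,55)).items():
    o=[]
    for C in (Q,P):
        m=(C[...,0]>b[0])&(C[...,0]<b[1])&(C[...,1]>b[2])&(C[...,1]<b[3])&(C[...,2]>(8 if nm!='beaker' else 110));o.append(C[m].mean(0))
    print(nm,(o[1]-o[0]).round(1))
E
```

```text
time_s: 10.75
eef_pos: [470.2, -46.5, 60.0]
ee_rot: [0.642, 0.64, 0.302, -0.295]
force: [0.3, -0.0, 0.3]
grip_width: 0.995
scene 1097 foot [[597.0, 75.0], [598.0, -153.0], [692.0, -153.0], [691.0, 75.0]]
panel 1522 yaw 0.009 x at y=-50 594.16046 zmax 154.3422943818025 y [-152.82007805   45.62406457]
top 1184 foot [[525.0, -150.0], [692.0, -150.0], [692.0, 49.0], [525.0, 49.0]]
panel 650 yaw 0.011 x at y=-50 592.7793 zmax 155.31036948387748 y [-150.87799206   46.82633998]
t 10.85 pos [471.2 -46.5  60.1] F [0.  0.4 0.3] j [-0.54  0.3   2.34  1.87  0.36 -0.76]
linear [-0.002, -0.003, -0.002] rot [0.001, -0.003, 0.0]
pink [ 0.  -0.1  0.8]
jar [-0.1 -0.  -0.2]
amber [ 0.  -0.1 -0.3]
white [-0.   0.1  0.2]
cap [-0.3 -0.  -0.4]
rack [-0.2  0.3 -0.1]
beaker [-0.   0.   0.2]
```

View pics/top9.png

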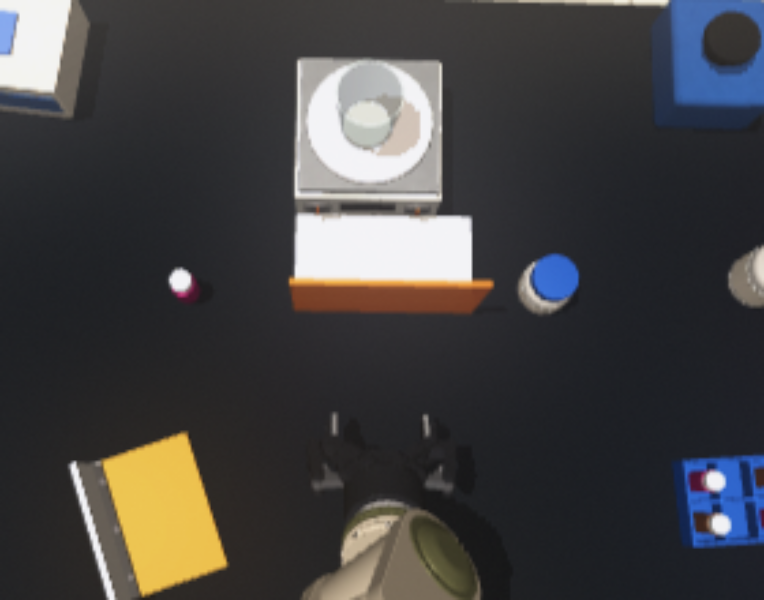

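```bash
python3 -c "
from rig import finish_job
print(finish_job())"
```

```text
the job is handed in; nothing more can be done
None
```

I pushed the shield's foot at about 70 mm height to roll it upright. I then slid it forward with both fingertips of a forward-tilted gripper on the panel's outer face, until the foot met the hotplate, and handed the job in at about 11 s of robot time. The system gave no verdict.

- **Fit against the hotplate:** the force rose to about 13 N at contact, above the 2–6 N pushing range you gave. The toe reads at about x 702, and I measured the hotplate front at about 700. With a calibration good to 2 mm, that is contact.
- **Position:** the shield stands upright (panel top about 153 mm) with its yaw within 0.01 rad of the hotplate. It sits about 22 mm right of centre; the limit is 45 mm.
- **Surroundings:** between the first and last top views, the beaker and bystanders moved under 1 mm. The arm was about 115 mm clear of the shield, with no force on it.
- **Check that disagreed:** the last foot-outline boxes came out distorted. In the top view, the box also took in the gripper. I used the panel line, the contact force and the picture instead, and these agreed with each other.

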